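# Clear the drums, fetch the hub for the tester, put the drums back

### The arm

A 6-joint arm with a two-finger parallel gripper is mounted at the origin on the work surface. World frame = base frame: x ahead of the robot, y to its left, z up, the work surface at z = 0. Lengths are in m, angles in degrees, forces in N, time in s.
With the tool pointing down it reaches from about 0.3 to 0.85 m from the base axis. Payload 4.2 kg.
Tool frame: the origin (TCP) lies midway between the tips of the shut fingers; the grasp point (between the pads) lies 19 mm behind it (arm.grip_depth is the distance from the TCP to the grasp point, in m); z points along the fingers, y is the line along which they close (so a half turn about z gives the same grasp; the last joint's range is limited). The gripper opens to 91 mm and grips with 3 to 60 N. Pads are 32 mm wide; open, the fingers measure 118 mm over their backs; the gripper's body (76 mm by 178 mm) begins 60 mm behind the grasp point.
Start: joints at [-71.391, 18.312, 89.639, -0, 72.044, -1.146], TCP at [0.194, -0.541, 0.214] pointing down, gripper open.
Joint ranges: [-177.97, 177.97], [-48.28, 115.42], [12.27, 149.76], [-77.06, 257.06], [2.81, 150.46], [-146.56, 146.56]. Speed limits (degrees/s): [147.25, 147.25, 180, 180, 180, 180].

### API

Orientations are given as [roll, pitch, yaw] about the fixed x, y, z axes, in that order (R = Rz(yaw) Ry(pitch) Rx(roll)).
In Python, from bench import arm gives the robot as it stands. The module is installed in compiled form; this text tells all that it offers.
- The arm moves only by the tool jog_arm, never from a script. Its argument "rows" is a list that holds one entry, the list of rows, each a list of 6 numbers: the shift along the tool's x, y, z normalised to -1 to 1, where 1 is 0.05 m, then the turn, a rotation vector about the tool's x, y, z normalised to -1 to 1, where 1 is 0.15 rad. In form: [[[dx, dy, dz, wx, wy, wz], ...]]. A call has 1 to 10 rows; each row shifts and turns the commanded pose from where the row before left it, along the tool's axes as they then stand; what a row does not reach is not made up. A row lasts 1/8 s, in which the tool goes at most 62.5 mm and 10.7 degrees, less where a joint would pass 70% of its speed; a pose out of reach is approached as far as the arm can. A call with a number of a shift or a turn outside -1 to 1 is refused whole. A call with a gripper value outside its range is refused whole. "grip" is the opening, from -1 (shut) to 1 (fully open), set as the call begins (left out, the last holds). The fingers move at their own pace and stop on an object; "squeeze" is the grip in N (left out, the last holds). Time passes only in rows, so rows that do not move let the fingers close. It gives the time, the measured TCP pose, the force, the opening and the grip force at its end, in the units of the state.
- arm.observe(): the state, without advancing time (a new reading comes with each control period).
- arm.read_camera(name): name is "scene" or "top" or "wrist"; returns the picture (384x512x3 uint8, blue, green, red); there is no depth.
- arm.camera_info(name): a dict with "mtx" (3x3 intrinsics, pixels), "dist" ([k1, k2, p1, p2, k3] as OpenCV has them; the pictures are not rectified), "rvec" (rotation vector, rad) and "tvec" (3), from world to camera coordinates, as OpenCV has them; the wrist camera has in their place "T_tool_cam" (4x4, takes a point from camera to tool coordinates, whose origin is the TCP and whose axes are the flange's). Camera axes: x right, y down, z forward; pixel columns grow to the right and rows downward; lengths in m; the calibration is good to about 2 mm. A picture is of the moment at which its call begins: read the wrist's pose just before it. camera_info takes no time and is no camera call.
- arm.hand_in(): hands the job in; it is judged then, once.
The state is a dict: "clock": time; "joint_positions": joint angles; "joint_vel": joint speeds; "joint_efforts": joint torques, N m; "tcp_pos": TCP position; "orientation": TCP orientation; "contact_force": force on the tool from outside, world axes, zero at the start; "torque": the same for the moment, N m; "grip_width": finger opening in m; "grip_force": force on a finger pad.
Only numpy, scipy, OpenCV 4.12 (cv2) and the standard library are available. Lean on these libraries where they do the work, as an engineer would, in place of code of your own. Each camera call takes 0.05 s, during which the arm holds its last target. There are 200 camera calls.

### The job

The brass hub is boxed in behind three drum units on the rack. Move all three drums aside onto the green mat, standing upright, then fetch the hub and set it down flat in the round seat of the tester; only after that put each drum back upright on the middle of the rack pad of its own colour. Set everything down gently, dropping or tipping nothing, and leave the hub in the seat.

Things in the scene. Friction and masses are not known exactly. Their poses are not given: they have to be found in the camera images.
- drum_red: Loose upright drum unit, 108 mm tall, 0.45 kg: grey barrel and end discs, 60 mm in diameter, up to 60 mm; red ring on the top disc, red band round the barrel. Above 60 mm only a bare steel shaft on the axis, 22 mm in diameter, up to 108 mm: grip it there from above, firmly (a weak grip lets the drum swing). Origin: centre of the underside, z up. Starts on the pad of its own colour.
- home_red: Fixed round red pad on the rack, 72 mm in diameter, 3 mm thick: home of the red drum, which at the start covers all but a 6 mm rim of it. Origin: centre of the underside (8 mm above the table). The pads' colours change places from start to start.
- drum_blue: Loose upright drum unit, 108 mm tall, 0.45 kg: grey barrel and end discs, 60 mm in diameter, up to 60 mm; blue ring on the top disc, blue band round the barrel. Above 60 mm only a bare steel shaft on the axis, 22 mm in diameter, up to 108 mm: grip it there from above, firmly (a weak grip lets the drum swing). Origin: centre of the underside, z up. Starts on the pad of its own colour.
- home_blue: Fixed round blue pad on the rack, 72 mm in diameter, 3 mm thick: home of the blue drum, which at the start covers all but a 6 mm rim of it. Origin: centre of the underside (8 mm above the table). The pads' colours change places from start to start.
- drum_yellow: Loose upright drum unit, 108 mm tall, 0.45 kg: grey barrel and end discs, 60 mm in diameter, up to 60 mm; yellow ring on the top disc, yellow band round the barrel. Above 60 mm only a bare steel shaft on the axis, 22 mm in diameter, up to 108 mm: grip it there from above, firmly (a weak grip lets the drum swing). Origin: centre of the underside, z up. Starts on the pad of its own colour.
- home_yellow: Fixed round yellow pad on the rack, 72 mm in diameter, 3 mm thick: home of the yellow drum, which at the start covers all but a 6 mm rim of it. Origin: centre of the underside (8 mm above the table). The pads' colours change places from start to start.
- hub: Loose solid brass hub, upright cylinder 50 mm in diameter, 36 mm tall, 0.4 kg, dark bore in its top. Origin: centre of the underside, z up. Starts on the rack plate with a drum to its left, right and front (axes 66 mm away). The rack's back wall is about 21 mm behind it, too close for a finger: grip it across the rack's y axis.
- rack: Fixed grey plate, 160 (x) by 224 (y) mm, its top 8 mm above the table, with a red wall, reaching 40 mm above the table, along its +x edge. Origin: centre of the underside. Pads at about (28, 66), (28, -66), (-38, 0) mm of its frame, the hub at (28, 0), the wall's inner face at x = 74 mm. A small loose nut and rubber foot, under 13 mm tall, lie on its -x corners.
- mat: Fixed flat green side mat, 180 mm (x) by 250 mm (y), 4 mm thick, empty at the start: the side area with room for the three drums in a row along y. Origin: centre of the underside. Rack and mat may stand on either side of the robot.
- seat: Fixed tester seat: round aluminium cup 90 mm across, 16 mm tall, with a white floor 10 mm above the origin and an inner diameter of 72 mm (the rim stands 6 mm above the floor). Origin: centre of the underside. A grey electronics block 60 mm square, 23 mm tall, adjoins it on its +x side.

How it is judged:
By the outcome, as a careful person would: the job done as asked, in the order asked, and still so for the second after the job is handed in, with the robot touching nothing.
It also fails if it takes over 150 s, if anything falls off the work surface, if the arm or the gripper's body presses on something with over 40 N, if the wrist force passes 120 N, or if a joint passes its speed limit or range.

## Working session

There is one attempt and no reset: what is moved stays moved. The work goes in short steps, Python scripts to look and compute and a tool call to move; the robot and the scene stay as the last step left them, time stands still between calls to the robot, and variables do not carry over. Pictures are saved under pics/ and viewed, at most 14 in all, crops included, and the job is handed in when it is done.

Besides the shell and the picture viewer there is one more tool, called after "Call:" by a JSON object that holds its "method" and its "body", one argument or row to a line. jog_arm: Moves the arm, as the interface text tells. Scaled input: -1 to 1 covers 0.05 m each way for a shift and 0.15 rad each way for a turn. Its arguments: {"type":"object","properties":{"rows":{"type":"array"},"grip":{"type":"number"},"squeeze":{"type":"number"}},"required":["rows"]}

```bash
mkdir -p pics; python3 - <<'E'
from bench import arm
import cv2
s=arm.observe();print(s)
for n in("scene","top"):
    cv2.imwrite(f"pics/{n}0.png",arm.read_camera(n));print(arm.camera_info(n))
print(arm.camera_info("wrist"))
E
```

```text
{'clock': 0.0, 'joint_positions': array([-7.13908017e+01,  1.83518931e+01,  8.97080607e+01,  4.39785472e-05,
        7.20447270e+01, -1.14533426e+00]), 'joint_vel': array([ 0.08858648,  0.0206312 , -0.09907661,  0.10026371, -0.02529123,
        0.02790647]), 'joint_efforts': array([ 1.29330943e-03, -4.12457943e+01, -2.31977087e+01,  7.28720916e-02,
        4.57716035e-02, -1.66451227e-04]), 'tcp_pos': array([ 0.19418368, -0.54066051,  0.21310656]), 'orientation': array([-1.79895341e+02, -2.13421751e-03,  1.97545170e+01]), 'contact_force': array([-0.24044302,  0.44040866,  0.11631919]), 'torque': array([ 0.02519116,  0.02906271, -0.02711915]), 'grip_force': 0.0, 'grip_width': 0.09129845389849833}
{'mtx': array([[415.89551709,   0.        , 252.86050001],
       [  0.        , 415.89551709, 190.55462977],
       [  0.        ,   0.        ,   1.        ]]), 'dist': array([-0.14017638,  0.        ,  0.        ,  0.        ,  0.        ]), 'rvec': array([ 2.18136946,  0.51082243, -0.26945078]), 'tvec': array([-0.51657873, -0.09925629,  1.1101221 ])}
{'mtx': array([[407.33056582,   0.    
[... 214 characters left out ...]
y([ 2.15608905, -2.20098543,  0.14123   ]), 'tvec': array([-0.00290335,  0.55195902,  0.90223596])}
{'mtx': array([[326.84723473,   0.        , 256.23563762],
       [  0.        , 326.84723473, 189.21504292],
       [  0.        ,   0.        ,   1.        ]]), 'dist': array([-0.00648383,  0.        ,  0.        ,  0.        ,  0.        ]), 'T_tool_cam': array([[ 3.35113084e-04, -9.71432641e-01, -2.37315215e-01,
         6.52015792e-02],
       [ 9.99999575e-01,  1.21631377e-04,  9.14211303e-04,
        -6.00171824e-04],
       [-8.59229725e-04, -2.37315420e-01,  9.71432269e-01,
        -1.70292904e-01],
       [ 0.00000000e+00,  0.00000000e+00,  0.00000000e+00,
         1.00000000e+00]])}
```

View pics/top0.png

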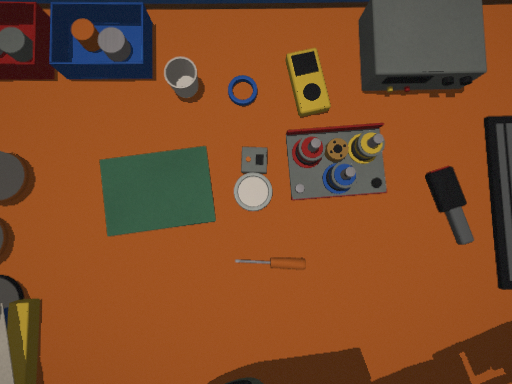

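View pics/scene0.png

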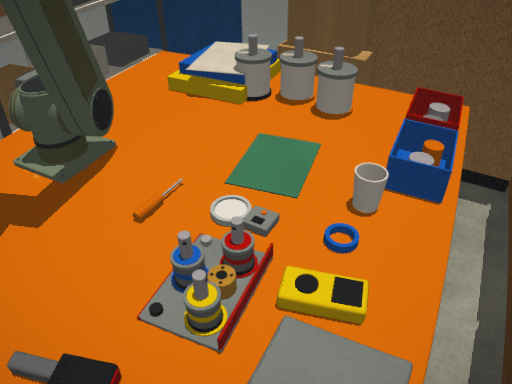

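The top view shows the mat at (158,190), seat at (253,191), and the rack at about (337,165). On the rack are red (310,150), blue (342,178) and yellow (365,148), with the hub at (337,150). The scene view agrees.

```bash
cat > h.py <<'E'
from bench import arm
import numpy as np, cv2
from scipy.spatial.transform import Rotation as R
def cam(n):
    "K, dist, world-from-cam rotation, centre"
    i=arm.camera_info(n)
    if n=="wrist":
        s=arm.observe(); Rt=R.from_euler('xyz',s['orientation'],degrees=True).as_matrix()
        T=i['T_tool_cam']; return i['mtx'],i['dist'],Rt@T[:3,:3],Rt@T[:3,3]+s['tcp_pos']
    Rc=cv2.Rodrigues(i['rvec'])[0]; return i['mtx'],i['dist'],Rc.T,-Rc.T@i['tvec']
def look(n,name):
    c=cam(n); im=arm.read_camera(n); cv2.imwrite(f'pics/{name}.png',im); return c,im
def cast(c,uv,z):
    p=cv2.undistortPoints(np.float64(uv).reshape(-1,1,2),c[0],c[1]).reshape(-1,2)
    d=np.c_[p,np.ones(len(p))]@c[2].T; return c[3]+d*((z-c[3][2])/d[:,2])[:,None]
def proj(c,P):
    P=np.float64(P).reshape(-1,3); return cv2.projectPoints(((P-c[3])@c[2]).reshape(-1,1,3),np.zeros(3),np.zeros(3),c[0],c[1])[0].reshape(-1,2)
def tool(): 
    s=arm.observe(); return s['tcp_pos'],s['orientation'],R.from_euler('xyz',s['orientation'],degrees=True).as_matrix()
def go(p,yaw=None):
    "needed shift in jog units (tool axes) and yaw turn about tool z in units"
    t,o,Rt=tool(); print('shift units',np.round(Rt.T@(np.array(p)-t)/.05,2), 'turn units about z', None if yaw is None else round(-((yaw-o[2]+90)%180-90)*np.pi/180/.15,2))
E
python3 - <<'E'
from h import *
c=cam("top"); im=cv2.imread('pics/top0.png')
f=lambda uv,z:np.round(cast(c,uv,z),4)[:,:2].tolist()
print('shafts r,b,y',f([[317,143],[349,172],[376,140]],.119))
print('hub',f([[337,150]],.044),'seat',f([[253,191]],.014))
print('rack corners',f([[288,134],[292,199],[385,192],[382,128]],.008))
hsv=cv2.cvtColor(im,cv2.COLOR_BGR2HSV); m=cv2.inRange(hsv,(60,80,40),(90,255,255))
k=max(cv2.findContours(m,0,1)[0],key=cv2.contourArea); b=cv2.boxPoints(cv2.minAreaRect(k)); print('mat',f(b,.004),f([b.mean(0)],.004))
E
```

```text
shafts r,b,y [[0.6233, -0.149], [0.5609, -0.2133], [0.6273, -0.273]]
hub [[0.6214, -0.2082]] seat [[0.5341, -0.0157]]
rack corners [[0.6686, -0.1019], [0.5141, -0.1065], [0.5262, -0.325], [0.6791, -0.3263]]
mat [[0.6138, 0.3434], [0.6436, 0.0952], [0.4672, 0.0739], [0.4404, 0.3179]] [[0.5403, 0.2086]]
```

Call:
{"method": "jog_arm", "body": {
  "rows": [
    [[0, 0, 0, 0, 0, 0.97], [0, 0, 0, 0, 0, 0.97], [0.8, -0.62, -0.12, 0, 0, 0], [0.8, -0.62, -0.12, 0, 0, 0], [0.8, -0.62, -0.12, 0, 0, 0], [0.8, -0.62, -0.12, 0, 0, 0], [0.8, -0.62, -0.12, 0, 0, 0], [0.8, -0.62, -0.12, 0, 0, 0], [0.8, -0.62, -0.12, 0, 0, 0], [0.8, -0.62, -0.12, 0, 0, 0]]
  ]
}}

```text
clock: 1.35
tcp_pos: [0.5015, -0.275, 0.2618]
orientation: [-180.0, 0.0, 3.1]
contact_force: [0.1, -0.3, 0.0]
grip_width: 0.0909
grip_force: 0.0
```

Call:
{"method": "jog_arm", "body": {
  "rows": [
    [[0.8, -0.6, 0, 0, 0, 0], [0.8, -0.6, 0, 0, 0, 0], [0, 0, 0, 0, 0, 0], [0, 0, 0, 0, 0, 0]]
  ],
  "grip": 0.1
}}

```text
clock: 1.85
tcp_pos: [0.5766, -0.2123, 0.2614]
orientation: [180.0, 0.1, 3.1]
contact_force: [0.1, 0.6, -0.3]
grip_width: 0.0542
grip_force: 0.0
```

```bash
python3 - <<'E'
from h import *
print(tool()[:2]); c,im=look("wrist","w1"); print(c[3])
E
```

```text
(array([ 0.57660925, -0.21226372,  0.26138182]), array([1.79996329e+02, 9.61522036e-02, 3.09842105e+00]))
[ 0.64185609 -0.20843541  0.43156428]
```

View pics/w1.png

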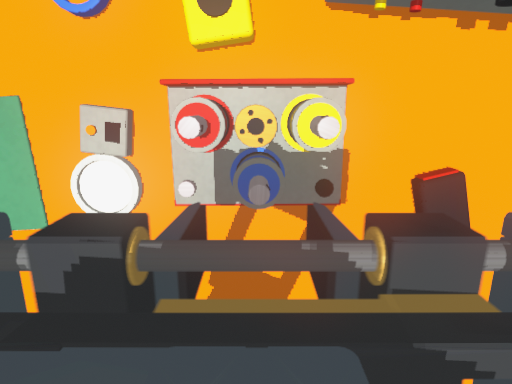

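The wrist view shows red at (203,125), the hub at (256,127), yellow at (316,124), blue at (258,178) and the seat at (107,184). I'll measure the ring and shaft circles on an enlarged crop.

```bash
python3 - <<'E'
from h import *
im=cv2.imread('pics/w1.png'); cv2.imwrite('pics/w1c.png',cv2.resize(im[70:220,60:360],None,fx=2.6,fy=2.6,interpolation=cv2.INTER_CUBIC))
E
```

```text
(no output)
```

View pics/w1c.png

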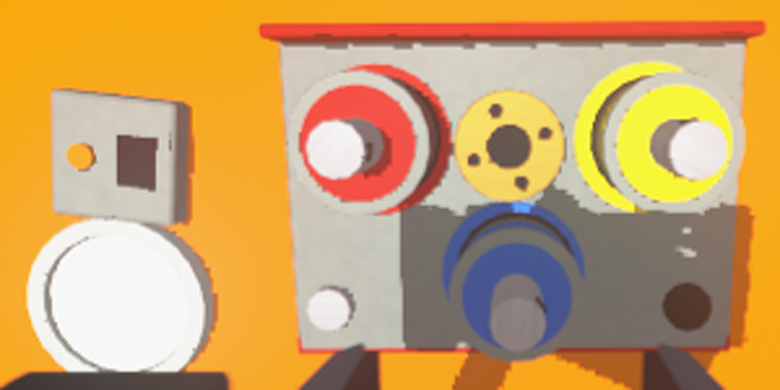

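The enlarged crop gives ring centres (full-picture pixels) at red (197.3,125.8), yellow (320,126.5) and blue (258.8,182). The hub is at (256.2,126.3), with shaft tops at (188.8,127.7), (328.5,127.7) and (259,194).

```bash
cat >> h.py <<'E'
def rackfit(M,W):
    "rigid 2D fit: model pts M -> world W; returns yaw, t"
    M=np.float64(M);W=np.float64(W)[:,:2]; a=M-M.mean(0);b=W-W.mean(0)
    th=np.arctan2((a[:,0]*b[:,1]-a[:,1]*b[:,0]).sum(),(a*b).sum()); Q=np.array([[np.cos(th),-np.sin(th)],[np.sin(th),np.cos(th)]])
    t=W.mean(0)-Q@M.mean(0); print('res mm',np.round((W-M@Q.T-t)*1e3,1).tolist()); return Q,t,np.degrees(th)
E
python3 - <<'E'
from h import *
c=cam("wrist"); im=cv2.imread('pics/w1.png')
rd=lambda a:np.round(a,4)[:,:2].tolist()
print('rings r y b',rd(cast(c,[[197.3,125.8],[320,126.5],[258.8,182]],.071)))
print('shaft',rd(cast(c,[[188.8,127.7],[328.5,127.7],[259.2,193.9]],.119)))
print('hub',rd(cast(c,[[256.2,126.3]],.044)))
fc=[[60+x/2.6,70+y/2.6] for x,y in [(300,350),(738,350)]];wc=[[60+x/2.6,70+y/2.6] for x,y in [(262,27),(765,24)]]
print('front',rd(cast(c,fc,.008)),'wall',rd(cast(c,wc,.04)))
W=np.r_[cast(c,[[197.3,125.8],[320,126.5],[258.8,182]],.071),cast(c,[[256.2,126.3]],.044)]
Q,t,y=rackfit([[.028,.066],[.028,-.066],[-.038,0],[.028,0]],W); print(t,y)
g=cv2.cvtColor(im,cv2.COLOR_BGR2GRAY); hsv=cv2.cvtColor(im,cv2.COLOR_BGR2HSV)
m=cv2.inRange(hsv[150:225,65:150],(0,0,225),(179,40,255)); k=max(cv2.findContours(m,0,1)[0],key=cv2.contourArea)
e=cv2.fitEllipse(cv2.convexHull(k));print('seat white ellipse',e,rd(cast(c,[[e[0][0]+65,e[0][1]+150]],.012)))
E
```

```text
rings r y b [[0.6205, -0.1464], [0.6269, -0.2795], [0.5617, -0.2165]]
shaft [[0.6211, -0.1468], [0.6281, -0.2783], [0.5603, -0.2166]]
hub [[0.622, -0.2104]]
front [[0.5105, -0.1071], [0.5226, -0.3344]] wall [[0.6675, -0.0988], [0.6806, -0.3194]]
res mm [[-0.2, -0.0], [-0.9, -1.3], [3.3, -0.6], [-2.2, 1.9]]
[ 0.59626258 -0.21384479] 3.0939990138496762
seat white ellipse ((38.994285583496094, 36.5015983581543), (62.55774688720703, 69.90901947021484), 124.65796661376953) [[0.5317, -0.0139]]
```

Call:
{"method": "jog_arm", "body": {
  "rows": [
    [[-0.17, 0.03, 0.6, 0, 0, 0], [-0.17, 0.03, 0.8, 0, 0, 0], [0, 0, 0.8, 0, 0, 0], [0, 0, 0.6, 0, 0, 0], [0, 0, 0.4, 0, 0, 0], [0, 0, 0.3, 0, 0, 0], [0, 0, 0.14, 0, 0, 0], [0, 0, 0, 0, 0, 0], [0, 0, 0, 0, 0, 0]]
  ],
  "grip": 0.3
}}

```text
clock: 3.02
tcp_pos: [0.561, -0.2163, 0.0808]
orientation: [180.0, -0.1, 3.1]
contact_force: [0.6, 0.3, 0.9]
grip_width: 0.0598
grip_force: 0.0
```

Call:
{"method": "jog_arm", "body": {
  "rows": [
    [[0, 0, 0, 0, 0, 0], [0, 0, 0, 0, 0, 0], [0, 0, 0, 0, 0, 0], [0, 0, 0, 0, 0, 0], [0, 0, 0, 0, 0, 0], [0, 0, 0, 0, 0, 0]]
  ],
  "grip": -1,
  "squeeze": 55
}}

```text
clock: 3.78
tcp_pos: [0.5604, -0.2159, 0.0799]
orientation: [-180.0, 0.0, 3.1]
contact_force: [0.2, 0.5, 0.2]
grip_width: 0.0214
grip_force: 55.0
```

Call:
{"method": "jog_arm", "body": {
  "rows": [
    [[0, 0, -0.2, 0, 0, 0], [0, 0, -0.4, 0, 0, 0], [0, 0, -0.6, 0, 0, 0], [0, 0, -0.6, 0, 0, 0], [0, 0, -0.5, 0, 0, 0], [0, -0.3, -0.3, 0, 0, 0], [0, -0.5, 0, 0, 0, 0], [0, -0.8, 0, 0, 0, 0], [0, -0.9, 0, 0, 0, 0], [0, -0.9, 0, 0, 0, 0]]
  ]
}}

```text
clock: 5.03
tcp_pos: [0.5501, -0.044, 0.2093]
orientation: [-180.0, 0.1, 3.1]
contact_force: [1.1, 1.0, -4.6]
grip_width: 0.0209
grip_force: 55.0
```

Call:
{"method": "jog_arm", "body": {
  "rows": [
    [[0, -0.9, 0, 0, 0, 0], [0, -0.9, 0, 0, 0, 0], [0, -0.9, 0, 0, 0, 0], [0, -0.9, 0, 0, 0, 0], [0, -0.9, 0, 0, 0, 0], [0, -0.8, 0, 0, 0, 0], [0, -0.7, 0, 0, 0, 0], [0, -0.4, 0, 0, 0, 0], [0, -0.2, 0, 0, 0, 0], [0, 0, 0, 0, 0, 0]]
  ]
}}

```text
clock: 6.28
tcp_pos: [0.5333, 0.283, 0.2097]
orientation: [179.9, 0.0, 3.1]
contact_force: [-0.2, -0.5, -4.8]
grip_width: 0.0209
grip_force: 55.0
```

```bash
python3 - <<'E'
from h import *
look("wrist","w2"); print(arm.observe()['tcp_pos'],arm.observe()['grip_force']); go([.531,.287,.073],3.1)
E
```

```text
[0.53343733 0.28241761 0.2097785 ] 54.99429166316986
shift units [-0.04 -0.1   2.74] turn units about z -0.0
```

View pics/w2.png

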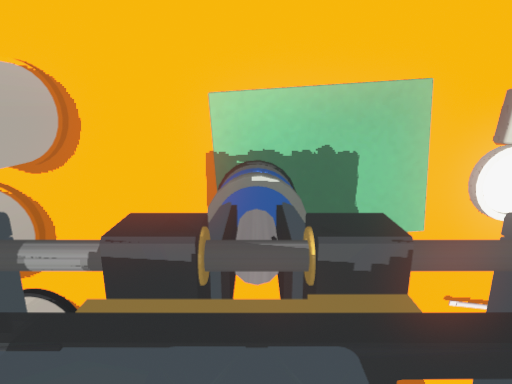

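The blue drum hangs straight in the grip over the mat, whose corners are at (209,93), (432,80) and (424,231). I'll lower it gently.

Call:
{"method": "jog_arm", "body": {
  "rows": [
    [[0, -0.1, 0.3, 0, 0, 0], [-0.04, 0, 0.6, 0, 0, 0], [0, 0, 0.6, 0, 0, 0], [0, 0, 0.5, 0, 0, 0], [0, 0, 0.3, 0, 0, 0], [0, 0, 0.2, 0, 0, 0], [0, 0, 0.1, 0, 0, 0], [0, 0, 0.06, 0, 0, 0], [0, 0, 0.04, 0, 0, 0], [0, 0, 0, 0, 0, 0]]
  ]
}}

```text
clock: 7.58
tcp_pos: [0.5314, 0.2882, 0.0752]
orientation: [-180.0, -0.0, 3.1]
contact_force: [0.1, 0.4, -4.8]
grip_width: 0.0214
grip_force: 55.0
```

```bash
python3 - <<'E'
from h import *
i=arm.camera_info("wrist");T=i['T_tool_cam'];Rt=R.from_euler('xyz',[180,0,3.1],degrees=True).as_matrix()
c=(i['mtx'],i['dist'],Rt@T[:3,:3],Rt@T[:3,3]+[0.53343733,0.28241761,0.2097785])
print(cast(c,[[209,93],[432,80],[424,231]],.004).round(4)); print(arm.observe())
E
```

```text
[[0.6133 0.3389 0.004 ]
 [0.6405 0.0948 0.004 ]
 [0.4653 0.0727 0.004 ]]
{'clock': 7.575, 'joint_positions': array([ 2.73890784e+01,  2.74671291e+01,  9.66132386e+01, -8.80541305e-03,
        5.58904619e+01,  1.14307224e+02]), 'joint_vel': array([-0.01919635, -0.11176605, -0.12537658,  0.02249413,  0.01595095,
       -0.07154645]), 'joint_efforts': array([-1.08991956e-02, -4.88093626e+01, -2.12955201e+01, -2.66072411e-04,
       -1.07890468e-01,  2.72874864e-06]), 'tcp_pos': array([0.53137155, 0.28821212, 0.07518765]), 'orientation': array([-1.79994639e+02, -2.95862912e-02,  3.08678934e+00]), 'contact_force': array([ 0.14156172,  0.37804946, -4.80815896]), 'torque': array([ 0.02823109,  0.02313459, -0.0136885 ]), 'grip_force': 54.99442219734192, 'grip_width': 0.021397179367648258}
```

Call:
{"method": "jog_arm", "body": {
  "rows": [
    [[0, 0, 0.015, 0, 0, 0], [0, 0, 0.015, 0, 0, 0], [0, 0, 0.01, 0, 0, 0], [0, 0, 0, 0, 0, 0]]
  ]
}}

```text
clock: 8.07
tcp_pos: [0.5313, 0.2882, 0.073]
orientation: [180.0, -0.0, 3.1]
contact_force: [0.3, -0.0, -3.3]
grip_width: 0.0213
grip_force: 55.0
```

Call:
{"method": "jog_arm", "body": {
  "rows": [
    [[0, 0, 0.01, 0, 0, 0], [0, 0, 0, 0, 0, 0]]
  ]
}}

```text
clock: 8.32
tcp_pos: [0.5313, 0.2882, 0.0729]
orientation: [-180.0, -0.0, 3.1]
contact_force: [0.3, 0.0, 0.4]
grip_width: 0.021
grip_force: 55.0
```

Call:
{"method": "jog_arm", "body": {
  "rows": [
    [[0, 0, 0, 0, 0, 0], [0, 0, 0, 0, 0, 0], [0, 0, 0, 0, 0, 0], [0, 0, -0.2, 0, 0, 0], [0, 0, -0.5, 0, 0, 0], [0, 0, -0.8, 0, 0, 0], [0, 0.5, -0.9, 0, 0, 0], [0, 0.9, -0.9, 0, 0, 0], [0, 1, -0.3, 0, 0, 0], [0, 1, 0, 0, 0, 0]]
  ],
  "grip": 0.3
}}

```text
clock: 9.57
tcp_pos: [0.5413, 0.118, 0.2545]
orientation: [-180.0, -0.3, 3.1]
contact_force: [1.0, 0.0, -0.9]
grip_width: 0.0592
grip_force: 0.0
```

Call:
{"method": "jog_arm", "body": {
  "rows": [
    [[0, 1, 0, 0, 0, 0], [0, 1, 0, 0, 0, 0], [0, 1, 0, 0, 0, 0], [0, 1, 0, 0, 0, 0], [0, 0.8, 0, 0, 0, 0], [0.3, 0.5, 0, 0, 0, 0], [0.4, 0.2, 0, 0, 0, 0], [0.3, 0.1, 0, 0, 0, 0], [0, 0, 0, 0, 0, 0]]
  ]
}}

```text
clock: 10.7
tcp_pos: [0.6059, -0.158, 0.2518]
orientation: [180.0, -0.0, 3.1]
contact_force: [-1.2, 0.3, -0.5]
grip_width: 0.0593
grip_force: 0.0
```

```bash
python3 - <<'E'
from h import *
look("wrist","w3"); print(tool()[:2]); go([.621,-.1467,.079],3.1); look("top","t3")
E
```

```text
(array([ 0.60515477, -0.15767432,  0.25182427]), array([-1.79999511e+02,  1.69589843e-02,  3.08169872e+00]))
shift units [ 0.33 -0.2   3.46] turn units about z -0.0
```

View pics/w3.png

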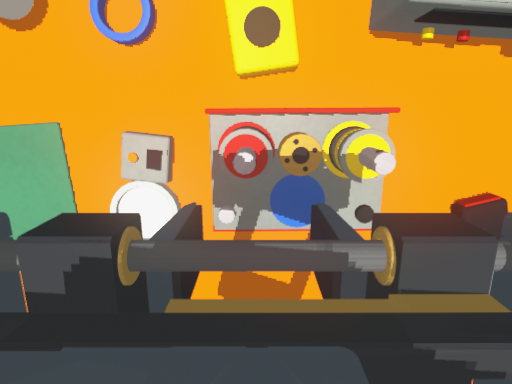

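Blue has gone from the rack and its pad is fully visible at (297,201). The red shaft is at (245,158) and the hub at (301,156). I'll measure these.

```bash
python3 - <<'E'
from h import *
c=cam("wrist"); im=cv2.imread('pics/w3.png'); hsv=cv2.cvtColor(im,cv2.COLOR_BGR2HSV)
def big(lo,hi,roi):
    x0,y0,x1,y1=roi; m=cv2.inRange(hsv[y0:y1,x0:x1],lo,hi); k=max(cv2.findContours(m,0,1)[0],key=cv2.contourArea)
    e=cv2.fitEllipse(cv2.convexHull(k)); print(np.round(e[1],1)); return [[e[0][0]+x0,e[0][1]+y0]]
u=big((100,80,20),(130,255,255),(230,150,360,240)); pb=cast(c,u,.011); print('blue pad',u,pb)
u=big((15,80,60),(27,255,255),(278,130,323,180)); hb=cast(c,u,.044); print('hub',u,hb)
print('red shaft',cast(c,[[245,159]],.119),'red ring',cast(c,[[244,155]],.071),'yellow shaft',cast(c,[[384,163]],.119))
E
```

```text
[52.4 55.1]
blue pad [[296.88562774658203, 200.05045700073242]] [[ 0.55786118 -0.21339475  0.011     ]]
[42.8 45.2]
hub [[299.57206535339355, 153.4585723876953]] [[ 0.6229589  -0.20702566  0.044     ]]
red shaft [[ 0.62432355 -0.14599995  0.119     ]] red ring [[ 0.62139754 -0.14350029  0.071     ]] yellow shaft [[ 0.62762713 -0.27633479  0.119     ]]
```

Call:
{"method": "jog_arm", "body": {
  "rows": [
    [[0.18, -0.11, 0.6, 0, 0, 0], [0.17, -0.11, 0.8, 0, 0, 0], [0, 0, 0.8, 0, 0, 0], [0, 0, 0.6, 0, 0, 0], [0, 0, 0.35, 0, 0, 0], [0, 0, 0.2, 0, 0, 0], [0, 0, 0.1, 0, 0, 0], [0, 0, 0, 0, 0, 0], [0, 0, 0, 0, 0, 0]]
  ]
}}

```text
clock: 11.92
tcp_pos: [0.6228, -0.146, 0.0801]
orientation: [180.0, -0.1, 3.1]
contact_force: [0.2, -0.1, 0.2]
grip_width: 0.0593
grip_force: 0.0
```

Call:
{"method": "jog_arm", "body": {
  "rows": [
    [[0, 0, 0, 0, 0, 0], [0, 0, 0, 0, 0, 0], [0, 0, 0, 0, 0, 0], [0, 0, 0, 0, 0, 0], [0, 0, 0, 0, 0, 0], [0, 0, 0, 0, 0, 0]]
  ],
  "grip": -1
}}

```text
clock: 12.68
tcp_pos: [0.6222, -0.1457, 0.0791]
orientation: [-180.0, 0.0, 3.1]
contact_force: [-0.1, -0.0, 0.9]
grip_width: 0.0212
grip_force: 55.0
```

Call:
{"method": "jog_arm", "body": {
  "rows": [
    [[0, 0, -0.2, 0, 0, 0], [0, 0, -0.4, 0, 0, 0], [0, 0, -0.6, 0, 0, 0], [0, 0, -0.6, 0, 0, 0], [0, 0, -0.5, 0, 0, 0], [0, -0.25, -0.3, 0, 0, 0], [-0.1, -0.5, 0, 0, 0, 0], [-0.16, -0.8, 0, 0, 0, 0], [-0.2, -0.9, 0, 0, 0, 0], [-0.2, -0.9, 0, 0, 0, 0]]
  ]
}}

```text
clock: 13.92
tcp_pos: [0.5779, 0.0227, 0.2074]
orientation: [-179.9, 0.2, 3.1]
contact_force: [0.4, 0.3, -4.4]
grip_width: 0.0215
grip_force: 55.0
```

Call:
{"method": "jog_arm", "body": {
  "rows": [
    [[-0.2, -0.9, 0, 0, 0, 0], [-0.2, -0.9, 0, 0, 0, 0], [-0.1, -0.8, 0, 0, 0, 0], [-0.1, -0.6, 0, 0, 0, 0], [0, -0.4, 0, 0, 0, 0], [0, -0.2, 0, 0, 0, 0], [0, 0, 0, 0, 0, 0]]
  ]
}}

```text
clock: 14.8
tcp_pos: [0.5399, 0.208, 0.2087]
orientation: [180.0, 0.0, 3.1]
contact_force: [0.6, -0.3, -4.5]
grip_width: 0.021
grip_force: 55.0
```

```bash
python3 - <<'E'
from h import *
print(tool()[:2]); go([.540,.208,.073],3.1)
E
```

```text
(array([0.53991133, 0.20795614, 0.20868435]), array([1.79957347e+02, 3.83897428e-02, 3.12179511e+00]))
shift units [ 0.   -0.    2.71] turn units about z 0.0
```

Call:
{"method": "jog_arm", "body": {
  "rows": [
    [[0, 0, 0.3, 0, 0, 0], [0, 0, 0.6, 0, 0, 0], [0, 0, 0.6, 0, 0, 0], [0, 0, 0.5, 0, 0, 0], [0, 0, 0.3, 0, 0, 0], [0, 0, 0.2, 0, 0, 0], [0, 0, 0.1, 0, 0, 0], [0, 0, 0.06, 0, 0, 0], [0, 0, 0.03, 0, 0, 0], [0, 0, 0, 0, 0, 0]]
  ]
}}

```text
clock: 16.05
tcp_pos: [0.5403, 0.2079, 0.075]
orientation: [-180.0, -0.0, 3.1]
contact_force: [0.1, -0.1, -3.7]
grip_width: 0.0213
grip_force: 55.0
```

Call:
{"method": "jog_arm", "body": {
  "rows": [
    [[0, 0, 0.015, 0, 0, 0], [0, 0, 0.015, 0, 0, 0], [0, 0, 0.01, 0, 0, 0], [0, 0, 0, 0, 0, 0]]
  ]
}}

```text
clock: 16.55
tcp_pos: [0.5401, 0.2078, 0.0726]
orientation: [180.0, 0.0, 3.1]
contact_force: [0.1, 0.9, -4.4]
grip_width: 0.0213
grip_force: 55.0
```

Call:
{"method": "jog_arm", "body": {
  "rows": [
    [[0, 0, 0.01, 0, 0, 0], [0, 0, 0.01, 0, 0, 0], [0, 0, 0, 0, 0, 0], [0, 0, 0, 0, 0, 0]]
  ]
}}

```text
clock: 17.05
tcp_pos: [0.5402, 0.2078, 0.0721]
orientation: [-180.0, -0.0, 3.1]
contact_force: [-1.2, -0.6, 2.0]
grip_width: 0.0214
grip_force: 55.0
```

Call:
{"method": "jog_arm", "body": {
  "rows": [
    [[0, 0, 0, 0, 0, 0], [0, 0, 0, 0, 0, 0], [0, 0, 0, 0, 0, 0], [0, 0, -0.2, 0, 0, 0], [0, 0, -0.5, 0, 0, 0], [0, 0, -0.8, 0, 0, 0], [0, 0.5, -0.9, 0, 0, 0], [0, 0.9, -0.9, 0, 0, 0], [0, 1, -0.3, 0, 0, 0], [0.1, 1, 0, 0, 0, 0]]
  ],
  "grip": 0.3
}}

```text
clock: 18.3
tcp_pos: [0.555, 0.0379, 0.2538]
orientation: [180.0, -0.3, 3.1]
contact_force: [0.1, -0.5, -0.2]
grip_width: 0.0594
grip_force: 0.0
```

Call:
{"method": "jog_arm", "body": {
  "rows": [
    [[0.2, 1, 0, 0, 0, 0], [0.2, 1, 0, 0, 0, 0], [0.2, 1, 0, 0, 0, 0], [0.2, 1, 0, 0, 0, 0], [0.2, 1, 0, 0, 0, 0], [0, 0.8, 0, 0, 0, 0], [0, 0.4, 0, 0, 0, 0], [0, 0.1, 0, 0, 0, 0], [0, 0, 0, 0, 0, 0]]
  ]
}}

```text
clock: 19.42
tcp_pos: [0.6211, -0.2717, 0.2512]
orientation: [-180.0, -0.0, 3.1]
contact_force: [-0.4, 0.7, 0.0]
grip_width: 0.0593
grip_force: 0.0
```

```bash
python3 - <<'E'
from h import *
c,im=look("wrist","w4"); print(tool()[:2]); go([.6275,-.2775,.079],3.1)
cv2.imwrite('pics/w4c.png',cv2.resize(im[60:260,100:400],None,fx=2.6,fy=2.6,interpolation=cv2.INTER_CUBIC))
E
```

```text
(array([ 0.62108876, -0.27131734,  0.25118827]), array([-1.79966833e+02, -1.30051328e-02,  3.14853582e+00]))
shift units [0.12 0.13 3.44] turn units about z 0.01
```

View pics/w4c.png

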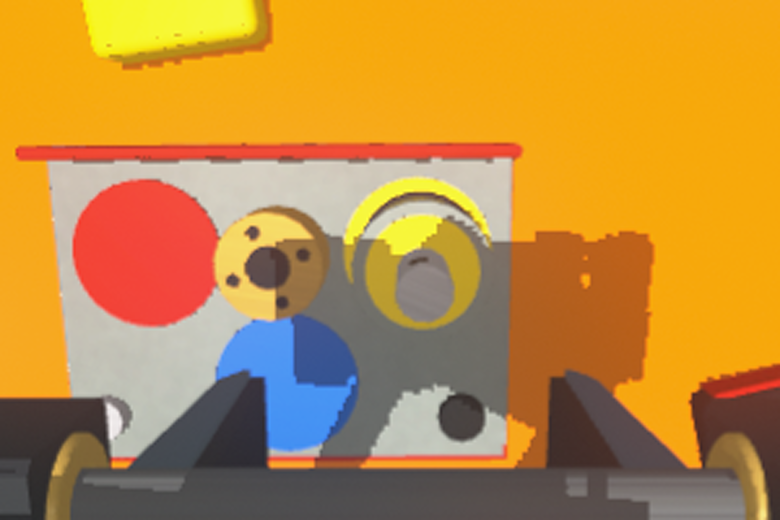

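In the crop, the yellow ring is centred at (423,271), its shaft top at (425,292), the hub bore at (268,267), the red pad at (146,253) and the blue pad at (287,383).

```bash
python3 - <<'E'
from h import *
c=cam("wrist"); p=lambda x,y:[[100+x/2.6,60+y/2.6]]
yr=cast(c,p(423,271),.071);print('yring',yr,'ysh',cast(c,p(425,292),.119),'hub',cast(c,p(268,267),.044))
pr,pb=cast(c,p(146,253),.011),cast(c,p(287,383),.011);print('pads r,b',pr,pb)
Q,t,y=rackfit([[.028,.066],[-.038,0],[.028,-.066]],np.r_[pr,pb,yr]);print(t,y,(Q@[.028,0]+t))
go([.6275,-.2775,.079],3.1)
E
```

```text
yring [[ 0.6289259  -0.27788874  0.071     ]] ysh [[ 0.62911923 -0.27765665  0.119     ]] hub [[ 0.62250702 -0.20917774  0.044     ]]
pads r,b [[ 0.62056793 -0.14474479  0.011     ]] [[ 0.55843395 -0.21463145  0.011     ]]
res mm [[-0.1, 0.5], [-0.3, 0.4], [0.4, -0.9]]
[ 0.59665322 -0.21277854] 3.410002087032493 [ 0.62460364 -0.21111308]
shift units [0.12 0.13 3.44] turn units about z 0.01
```

Call:
{"method": "jog_arm", "body": {
  "rows": [
    [[0.07, 0.07, 0.6, 0, 0, 0], [0.07, 0.06, 0.8, 0, 0, 0], [0, 0, 0.8, 0, 0, 0], [0, 0, 0.6, 0, 0, 0], [0, 0, 0.35, 0, 0, 0], [0, 0, 0.2, 0, 0, 0], [0, 0, 0.09, 0, 0, 0], [0, 0, 0, 0, 0, 0], [0, 0, 0, 0, 0, 0]]
  ]
}}

```text
clock: 20.6
tcp_pos: [0.6289, -0.2791, 0.0799]
orientation: [179.9, -0.1, 3.1]
contact_force: [0.0, 0.2, -0.2]
grip_width: 0.0594
grip_force: 0.0
```

Call:
{"method": "jog_arm", "body": {
  "rows": [
    [[0, 0, 0, 0, 0, 0], [0, 0, 0, 0, 0, 0], [0, 0, 0, 0, 0, 0], [0, 0, 0, 0, 0, 0], [0, 0, 0, 0, 0, 0], [0, 0, 0, 0, 0, 0]]
  ],
  "grip": -1
}}

```text
clock: 21.35
tcp_pos: [0.6283, -0.2785, 0.0787]
orientation: [-180.0, 0.0, 3.1]
contact_force: [-0.9, 1.7, -0.6]
grip_width: 0.0212
grip_force: 55.0
```

Call:
{"method": "jog_arm", "body": {
  "rows": [
    [[0, 0, -0.2, 0, 0, 0], [0, 0, -0.4, 0, 0, 0], [0, 0, -0.6, 0, 0, 0], [0, 0, -0.6, 0, 0, 0], [0, 0, -0.5, 0, 0, 0], [0, -0.3, -0.3, 0, 0, 0], [0, -0.5, 0, 0, 0, 0], [-0.14, -0.8, 0, 0, 0, 0], [-0.15, -0.9, 0, 0, 0, 0], [-0.15, -0.9, 0, 0, 0, 0]]
  ]
}}

```text
clock: 22.6
tcp_pos: [0.5954, -0.1069, 0.2071]
orientation: [-179.9, 0.2, 3.1]
contact_force: [1.3, 0.3, -4.4]
grip_width: 0.0212
grip_force: 55.0
```

Call:
{"method": "jog_arm", "body": {
  "rows": [
    [[-0.15, -0.9, 0, 0, 0, 0], [-0.15, -0.9, 0, 0, 0, 0], [-0.2, -0.9, 0, 0, 0, 0], [-0.2, -0.9, 0, 0, 0, 0], [0, -0.6, 0, 0, 0, 0], [0, -0.4, 0, 0, 0, 0], [0, -0.22, 0, 0, 0, 0], [0, 0, 0, 0, 0, 0]]
  ]
}}

```text
clock: 23.6
tcp_pos: [0.5491, 0.1287, 0.2084]
orientation: [180.0, 0.0, 3.1]
contact_force: [0.7, -0.7, -4.7]
grip_width: 0.0211
grip_force: 55.0
```

```bash
python3 - <<'E'
from h import *
look("wrist","w5");print(tool()[:2]); go([.549,.129,.0725],3.1)
E
```

```text
(array([0.54927698, 0.12804554, 0.20851752]), array([1.79946258e+02, 3.14385323e-02, 3.08578037e+00]))
shift units [-0.   -0.02  2.72] turn units about z -0.0
```

View pics/w5.png

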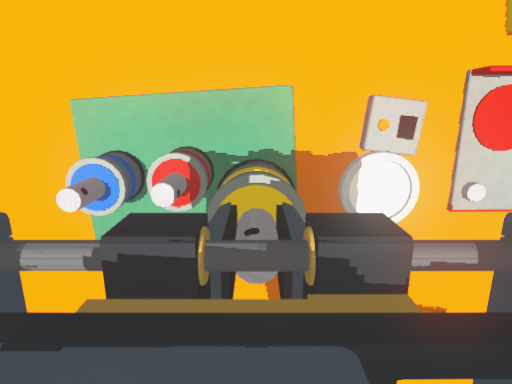

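Blue (100,186) and red (177,180) stand upright on the mat, and yellow hangs above the free end. The seat is at (379,188).

Call:
{"method": "jog_arm", "body": {
  "rows": [
    [[0, -0.02, 0.3, 0, 0, 0], [0, 0, 0.6, 0, 0, 0], [0, 0, 0.6, 0, 0, 0], [0, 0, 0.5, 0, 0, 0], [0, 0, 0.3, 0, 0, 0], [0, 0, 0.2, 0, 0, 0], [0, 0, 0.1, 0, 0, 0], [0, 0, 0.06, 0, 0, 0], [0, 0, 0.04, 0, 0, 0], [0, 0, 0, 0, 0, 0]]
  ]
}}

```text
clock: 24.9
tcp_pos: [0.5495, 0.1296, 0.0741]
orientation: [180.0, -0.0, 3.1]
contact_force: [0.9, -0.2, -4.9]
grip_width: 0.0209
grip_force: 55.0
```

Call:
{"method": "jog_arm", "body": {
  "rows": [
    [[0, 0, 0.015, 0, 0, 0], [0, 0, 0.01, 0, 0, 0], [0, 0, 0.01, 0, 0, 0], [0, 0, 0.01, 0, 0, 0], [0, 0, 0, 0, 0, 0], [0, 0, 0, 0, 0, 0]]
  ]
}}

```text
clock: 25.65
tcp_pos: [0.5494, 0.1295, 0.0717]
orientation: [180.0, -0.0, 3.1]
contact_force: [-0.0, 1.1, -2.8]
grip_width: 0.0211
grip_force: 55.0
```

Call:
{"method": "jog_arm", "body": {
  "rows": [
    [[0, 0, 0.01, 0, 0, 0], [0, 0, 0, 0, 0, 0]]
  ]
}}

```text
clock: 25.9
tcp_pos: [0.5495, 0.1296, 0.0717]
orientation: [-180.0, -0.0, 3.1]
contact_force: [-1.0, 0.3, 2.6]
grip_width: 0.0211
grip_force: 55.0
```

Call:
{"method": "jog_arm", "body": {
  "rows": [
    [[0, 0, 0, 0, 0, 0], [0, 0, 0, 0, 0, 0], [0, 0, 0, 0, 0, 0], [0, 0, -0.2, 0, 0, 0], [0, 0, -0.5, 0, 0, 0], [0, 0, -0.8, 0, 0, 0], [0, 0.5, -0.9, 0, 0, 0], [0, 0.9, -0.9, 0, 0, 0], [0, 1, -0.3, 0, 0, 0], [0.1, 1, 0, 0, 0, 0]]
  ],
  "grip": 0.3
}}

```text
clock: 27.15
tcp_pos: [0.5642, -0.0406, 0.2533]
orientation: [180.0, -0.3, 3.1]
contact_force: [-0.1, 1.2, -0.4]
grip_width: 0.0594
grip_force: 0.0
```

Call:
{"method": "jog_arm", "body": {
  "rows": [
    [[0, 0.9, 0, 0, 0, 0], [0, 0.5, 0, 0, 0, 0], [0, 0.2, 0, 0, 0, 0], [0, 0, 0, 0, 0, 0], [0, 0, 0, 0, 0, 0]]
  ],
  "grip": 1
}}

```text
clock: 27.78
tcp_pos: [0.5677, -0.118, 0.2504]
orientation: [-180.0, -0.0, 3.1]
contact_force: [-0.5, 0.1, -0.1]
grip_width: 0.0914
grip_force: 0.0
```

```bash
python3 - <<'E'
from h import *
c,im=look("wrist","w6"); print(tool()[:2])
cv2.imwrite('pics/w6c.png',cv2.resize(im[70:250,100:400],None,fx=2.6,fy=2.6,interpolation=cv2.INTER_CUBIC))
E
```

```text
(array([ 0.56770388, -0.11793877,  0.2504434 ]), array([-1.79983859e+02, -9.44962488e-03,  3.15646715e+00]))
```

View pics/w6c.png

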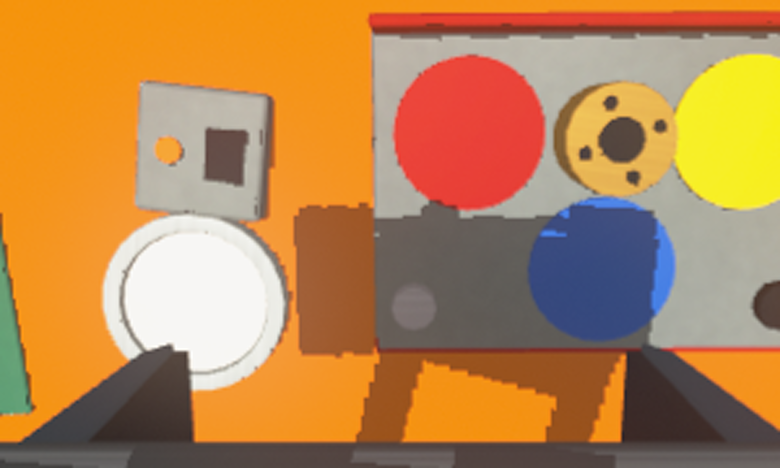

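The crop shows all three pads clear: red (470,133), blue (602,268) and yellow at the right edge. The hub bore is at (622,139), the seat is centred at about (194,301) with its outer rim spanning x 102–286 and y 213–390, and its block sits above it.

```bash
python3 - <<'E'
from h import *
c=cam("wrist"); im=cv2.imread('pics/w6.png'); hsv=cv2.cvtColor(im,cv2.COLOR_BGR2HSV)
def big(lo,hi,roi):
    x0,y0,x1,y1=roi; m=cv2.inRange(hsv[y0:y1,x0:x1],lo,hi); k=max(cv2.findContours(m,0,1)[0],key=cv2.contourArea)
    e=cv2.fitEllipse(cv2.convexHull(k)); print(np.round(e[1],1),end=' '); return [[e[0][0]+x0,e[0][1]+y0]]
pr=cast(c,big((0,150,60),(6,255,255),(245,85,312,160)),.011);print('red',pr)
pb=cast(c,big((100,80,20),(130,255,255),(290,130,370,210)),.011);print('blue',pb)
py=cast(c,big((28,150,60),(32,255,255),(350,80,430,160)),.011);print('yellow',py)
Q,t,y=rackfit([[.028,.066],[-.038,0],[.028,-.066]],np.r_[pr,pb,py]);print(t,y,'hub by rack',Q@[.028,0]+t)
for p in ([.028,.066],[-.038,0],[.028,-.066]): print(Q@p+t)
p=lambda x,y:[[100+x/2.6,70+y/2.6]]
hb=cast(c,p(622,139),.044);print('hub',hb)
print('hub edges x',cast(c,p(567,139),.044),cast(c,p(677,139),.044))
print('seat outer',cast(c,p(194,301.5),.016))
g=cv2.imread('pics/w5.png');
T=arm.camera_info("wrist")['T_tool_cam'];Rt=R.from_euler('xyz',[180,0,3.1],degrees=True).as_matrix()
c5=(c[0],c[1],Rt@T[:3,:3],Rt@T[:3,3]+[0.54927698,0.12804554,0.20851752]); print('seat w5',cast(c5,[[379.5,188]],.016),'red pad?')
E
```

```text
[57.3 59. ] red [[ 0.62112977 -0.14427131  0.011     ]]
[54.4 57.1] blue [[ 0.55937365 -0.21402853  0.011     ]]
[55.2 60.6] yellow [[ 0.62910549 -0.27590002  0.011     ]]
res mm [[-0.1, -0.1], [0.1, 0.0], [-0.0, 0.1]]
[ 0.5972139  -0.21176192] 3.458623791800917 hub by rack [ 0.6251629  -0.21007275]
[ 0.62118127 -0.14419296]
[ 0.55928311 -0.21405438]
[ 0.62914453 -0.27595253]
hub [[ 0.62260978 -0.20905177  0.044     ]]
hub edges x [[ 0.62126956 -0.18512902  0.044     ]] [[ 0.62395494 -0.23299126  0.044     ]]
seat outer [[ 0.53263829 -0.01601276  0.016     ]]
seat w5 [[ 0.53492304 -0.01396209  0.016     ]] red pad?
```

Call:
{"method": "jog_arm", "body": {
  "rows": [
    [[0.3, 0.6, 0.2, 0, 0, 0], [0.4, 0.8, 0.4, 0, 0, 0], [0.31, 0.53, 0.7, 0, 0, 0], [0, 0, 0.8, 0, 0, 0], [0, 0, 0.7, 0, 0, 0], [0, 0, 0.5, 0, 0, 0], [0, 0, 0.4, 0, 0, 0], [0, 0, 0.2, 0, 0, 0], [0, 0, 0, 0, 0, 0], [0, 0, 0, 0, 0, 0]]
  ]
}}

```text
clock: 29.08
tcp_pos: [0.6241, -0.2127, 0.0563]
orientation: [180.0, -0.1, 3.1]
contact_force: [0.7, -0.3, -0.3]
grip_width: 0.0912
grip_force: 0.0
```

```bash
python3 - <<'E'
from h import *
print(tool()[:2]); go([.6235,-.2115,.018],3.3)
E
```

```text
(array([ 0.62405961, -0.21271875,  0.05634369]), array([ 1.79954129e+02, -1.01344103e-01,  3.10025548e+00]))
shift units [-0.01 -0.03  0.77] turn units about z -0.02
```

Call:
{"method": "jog_arm", "body": {
  "rows": [
    [[0, -0.02, 0.3, 0, 0, 0], [0, 0, 0.25, 0, 0, 0], [0, 0, 0.15, 0, 0, 0], [0, 0, 0.04, 0, 0, 0], [0, 0, 0, 0, 0, 0], [0, 0, 0, 0, 0, 0]]
  ]
}}

```text
clock: 29.82
tcp_pos: [0.6236, -0.2119, 0.0187]
orientation: [180.0, -0.1, 3.1]
contact_force: [0.6, -0.7, 0.0]
grip_width: 0.091
grip_force: 0.0
```

Call:
{"method": "jog_arm", "body": {
  "rows": [
    [[0, 0, 0, 0, 0, 0], [0, 0, 0, 0, 0, 0], [0, 0, 0, 0, 0, 0], [0, 0, 0, 0, 0, 0], [0, 0, 0, 0, 0, 0], [0, 0, 0, 0, 0, 0]]
  ],
  "grip": -1,
  "squeeze": 45
}}

```text
clock: 30.58
tcp_pos: [0.6231, -0.2112, 0.0183]
orientation: [-180.0, 0.0, 3.1]
contact_force: [-0.6, 2.9, 0.1]
grip_width: 0.0494
grip_force: 45.0
```

Call:
{"method": "jog_arm", "body": {
  "rows": [
    [[0, 0, -0.2, 0, 0, 0], [0, 0, -0.5, 0, 0, 0], [0, 0, -0.7, 0, 0, 0], [-0.1, -0.3, -0.5, 0, 0, 0], [-0.3, -0.7, -0.2, 0, 0, 0], [-0.4, -0.9, 0, 0, 0, 0], [-0.4, -0.9, 0, 0, 0, 0], [-0.27, -0.7, 0, 0, 0, 0], [-0.1, -0.35, 0, 0, 0, 0], [0, -0.11, 0, 0, 0, 0]]
  ]
}}

```text
clock: 31.82
tcp_pos: [0.5344, -0.018, 0.1236]
orientation: [179.9, -0.0, 3.2]
contact_force: [1.0, 0.0, -3.8]
grip_width: 0.0493
grip_force: 45.0
```

Call:
{"method": "jog_arm", "body": {
  "rows": [
    [[0, 0, 0, 0, 0, 0], [0, 0, 0, 0, 0, 0]]
  ]
}}

```text
clock: 32.08
tcp_pos: [0.5348, -0.0192, 0.1232]
orientation: [180.0, -0.0, 3.0]
contact_force: [0.7, 0.4, -3.4]
grip_width: 0.0495
grip_force: 45.0
```

```bash
python3 - <<'E'
from h import *
print(tool()[:2]); go([.534,-.0175,.0213],3.1); c,im=look("wrist","w7")
E
```

```text
(array([ 0.53484961, -0.01919991,  0.12316411]), array([ 1.79966729e+02, -1.65439878e-02,  3.02749536e+00]))
shift units [-0.02 -0.04  2.04] turn units about z -0.01
```

View pics/w7.png

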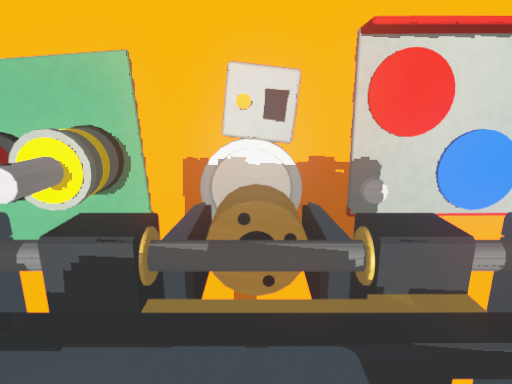

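The hub hangs centred in the grip over the seat (251,187), which is about 3 mm to its left.

Call:
{"method": "jog_arm", "body": {
  "rows": [
    [[-0.02, -0.06, 0.3, 0, 0, 0], [0, 0, 0.5, 0, 0, 0], [0, 0, 0.5, 0, 0, 0], [0, 0, 0.3, 0, 0, 0], [0, 0, 0.2, 0, 0, 0], [0, 0, 0.1, 0, 0, 0], [0, 0, 0.08, 0, 0, 0], [0, 0, 0.04, 0, 0, 0], [0, 0, 0, 0, 0, 0], [0, 0, 0, 0, 0, 0]]
  ]
}}

```text
clock: 33.38
tcp_pos: [0.5333, -0.0153, 0.0226]
orientation: [180.0, -0.0, 3.1]
contact_force: [-0.7, 0.9, -3.5]
grip_width: 0.0492
grip_force: 45.0
```

Call:
{"method": "jog_arm", "body": {
  "rows": [
    [[0, 0, 0.015, 0, 0, 0], [0, 0, 0.01, 0, 0, 0], [0, 0, 0.01, 0, 0, 0], [0, 0, 0, 0, 0, 0], [0, 0, 0, 0, 0, 0]]
  ]
}}

```text
clock: 34.0
tcp_pos: [0.5331, -0.0153, 0.0205]
orientation: [180.0, -0.0, 3.1]
contact_force: [-0.2, -0.5, -3.0]
grip_width: 0.0493
grip_force: 45.0
```

Call:
{"method": "jog_arm", "body": {
  "rows": [
    [[0, 0, 0.01, 0, 0, 0], [0, 0, 0, 0, 0, 0], [0, 0, 0, 0, 0, 0]]
  ]
}}

```text
clock: 34.38
tcp_pos: [0.5331, -0.0153, 0.0203]
orientation: [180.0, -0.0, 3.1]
contact_force: [-0.4, 0.2, 0.9]
grip_width: 0.0494
grip_force: 45.0
```

Call:
{"method": "jog_arm", "body": {
  "rows": [
    [[0, 0, 0, 0, 0, 0], [0, 0, 0, 0, 0, 0], [0, 0, 0, 0, 0, 0], [0, 0, -0.2, 0, 0, 0], [0, 0, -0.5, 0, 0, 0], [0, 0, -0.9, 0, 0, 0], [0, 0, -0.9, 0, 0, 0], [0, 0, -0.9, 0, 0, 0], [0, 0, -0.8, 0, 0, 0], [0, -0.5, -0.4, 0, 0, 0]]
  ],
  "grip": 0.45
}}

```text
clock: 35.62
tcp_pos: [0.5327, 0.009, 0.2535]
orientation: [180.0, -0.3, 3.0]
contact_force: [0.9, -0.2, -0.6]
grip_width: 0.0661
grip_force: 0.0
```

Call:
{"method": "jog_arm", "body": {
  "rows": [
    [[0, -0.7, 0, 0, 0, 0], [0, -0.4, 0, 0, 0, 0], [0, 0, 0, 0, 0, 0], [0, 0, 0, 0, 0, 0]]
  ],
  "grip": 0.3
}}

```text
clock: 36.12
tcp_pos: [0.5287, 0.064, 0.2503]
orientation: [180.0, -0.0, 3.1]
contact_force: [-0.3, -1.2, 0.4]
grip_width: 0.0592
grip_force: 0.0
```

```bash
python3 - <<'E'
from h import *
c,im=look("wrist","w8"); print(tool()[:2]); go([.5495,.1296,.0717],3.1)
cv2.imwrite('pics/w8c.png',cv2.resize(im[90:290,20:400],None,fx=2.1,fy=2.1,interpolation=cv2.INTER_CUBIC))
E
```

```text
(array([0.52875945, 0.06381929, 0.25017584]), array([ 1.79969178e+02, -7.73177408e-03,  3.04506909e+00]))
shift units [ 0.48 -1.29  3.57] turn units about z -0.01
```

View pics/w8c.png

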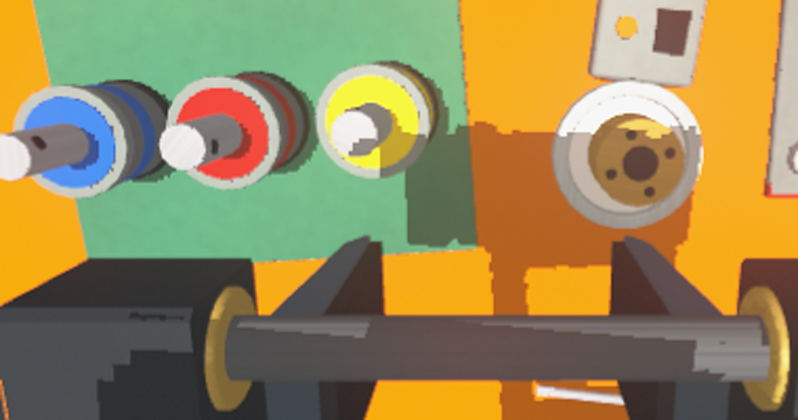

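The hub sits flat inside the cup (hub top at crop (638,160), seat at (628,154)), and the three drums stand upright on the mat. Next I'll return the drums, starting with yellow.

Call:
{"method": "jog_arm", "body": {
  "rows": [
    [[0.2, -0.5, 0, 0, 0, 0], [0.28, -0.6, 0.3, 0, 0, 0], [0, -0.19, 0.7, 0, 0, 0], [0, 0, 0.8, 0, 0, 0], [0, 0, 0.7, 0, 0, 0], [0, 0, 0.5, 0, 0, 0], [0, 0, 0.3, 0, 0, 0], [0, 0, 0.2, 0, 0, 0], [0, 0, 0.07, 0, 0, 0], [0, 0, 0, 0, 0, 0]]
  ]
}}

```text
clock: 37.42
tcp_pos: [0.5497, 0.1303, 0.072]
orientation: [-180.0, -0.1, 3.1]
contact_force: [1.0, -0.1, -0.0]
grip_width: 0.0593
grip_force: 0.0
```

```bash
python3 - <<'E'
from h import *
print(tool()[:2]); go([.5495,.1296,.0717],3.1)
T=arm.camera_info("wrist")['T_tool_cam'];c=cam("wrist");Rt=R.from_euler('xyz',[180,0,3.05],degrees=True).as_matrix()
c=(c[0],c[1],Rt@T[:3,:3],Rt@T[:3,3]+[0.52875945,0.06381929,0.25017584]);p=lambda x,y:[[20+x/2.1,90+y/2.1]]
print('hub',cast(c,p(638,160),.046),'seat',cast(c,p(628,154),.016))
E
```

```text
(array([0.54967605, 0.13029399, 0.07195384]), array([-1.79998635e+02, -5.43566528e-02,  3.07858080e+00]))
shift units [-0.    0.01  0.01] turn units about z -0.0
hub [[ 0.53413496 -0.01451942  0.046     ]] seat [[ 0.53264252 -0.01477621  0.016     ]]
```

Call:
{"method": "jog_arm", "body": {
  "rows": [
    [[0, 0.01, 0, 0, 0, 0], [0, 0, 0, 0, 0, 0], [0, 0, 0, 0, 0, 0], [0, 0, 0, 0, 0, 0], [0, 0, 0, 0, 0, 0], [0, 0, 0, 0, 0, 0]]
  ],
  "grip": -1,
  "squeeze": 55
}}

```text
clock: 38.17
tcp_pos: [0.5493, 0.1298, 0.0716]
orientation: [180.0, -0.0, 3.1]
contact_force: [-0.3, 0.9, 1.5]
grip_width: 0.0214
grip_force: 55.0
```

Call:
{"method": "jog_arm", "body": {
  "rows": [
    [[0, 0, -0.2, 0, 0, 0], [0, 0, -0.4, 0, 0, 0], [0, 0, -0.6, 0, 0, 0], [0, 0, -0.6, 0, 0, 0], [0, 0, -0.5, 0, 0, 0], [0, 0.3, -0.3, 0, 0, 0], [0, 0.5, 0, 0, 0, 0], [0.14, 0.8, 0, 0, 0, 0], [0.15, 0.9, 0, 0, 0, 0], [0.15, 0.9, 0, 0, 0, 0]]
  ]
}}

```text
clock: 39.42
tcp_pos: [0.5797, -0.0411, 0.2007]
orientation: [180.0, 0.1, 3.1]
contact_force: [0.3, -0.3, -4.8]
grip_width: 0.021
grip_force: 55.0
```

Call:
{"method": "jog_arm", "body": {
  "rows": [
    [[0.15, 0.9, 0, 0, 0, 0], [0.15, 0.9, 0, 0, 0, 0], [0.2, 0.9, 0, 0, 0, 0], [0.2, 0.9, 0, 0, 0, 0], [0, 0.6, 0, 0, 0, 0], [0, 0.4, 0, 0, 0, 0], [0, 0.22, 0, 0, 0, 0], [0, 0, 0, 0, 0, 0], [0, 0, 0, 0, 0, 0]]
  ]
}}

```text
clock: 40.55
tcp_pos: [0.6283, -0.2763, 0.2016]
orientation: [-180.0, 0.0, 3.1]
contact_force: [0.0, -0.8, -4.9]
grip_width: 0.021
grip_force: 55.0
```

```bash
python3 - <<'E'
from h import *
print(tool()[:2]); go([.6283,-.2783,.0797],3.1)
E
```

```text
(array([ 0.62825136, -0.27633626,  0.20164999]), array([-1.79958094e+02,  9.53957110e-03,  3.14044725e+00]))
shift units [-0.    0.04  2.44] turn units about z 0.0
```

Call:
{"method": "jog_arm", "body": {
  "rows": [
    [[0, 0.04, 0.3, 0, 0, 0], [0, 0, 0.5, 0, 0, 0], [0, 0, 0.5, 0, 0, 0], [0, 0, 0.4, 0, 0, 0], [0, 0, 0.3, 0, 0, 0], [0, 0, 0.2, 0, 0, 0], [0, 0, 0.12, 0, 0, 0], [0, 0, 0.06, 0, 0, 0], [0, 0, 0.03, 0, 0, 0], [0, 0, 0, 0, 0, 0]]
  ]
}}

```text
clock: 41.8
tcp_pos: [0.6286, -0.2797, 0.0814]
orientation: [180.0, -0.0, 3.1]
contact_force: [-0.2, -0.5, -4.5]
grip_width: 0.0213
grip_force: 55.0
```

Call:
{"method": "jog_arm", "body": {
  "rows": [
    [[0, 0, 0.015, 0, 0, 0], [0, 0, 0.01, 0, 0, 0], [0, 0, 0.01, 0, 0, 0], [0, 0, 0, 0, 0, 0], [0, 0, 0, 0, 0, 0]]
  ]
}}

```text
clock: 42.42
tcp_pos: [0.6284, -0.2795, 0.0793]
orientation: [180.0, -0.0, 3.1]
contact_force: [0.5, 0.5, -5.2]
grip_width: 0.0212
grip_force: 55.0
```

Call:
{"method": "jog_arm", "body": {
  "rows": [
    [[0, -0.02, 0, 0, 0, 0], [0, 0, 0.01, 0, 0, 0], [0, 0, 0.01, 0, 0, 0], [0, 0, 0, 0, 0, 0], [0, 0, 0, 0, 0, 0]]
  ]
}}

```text
clock: 43.05
tcp_pos: [0.6284, -0.2785, 0.0787]
orientation: [180.0, -0.0, 3.1]
contact_force: [-1.4, -0.3, -2.1]
grip_width: 0.0212
grip_force: 55.0
```

Call:
{"method": "jog_arm", "body": {
  "rows": [
    [[0, 0, 0.01, 0, 0, 0], [0, 0, 0, 0, 0, 0]]
  ]
}}

```text
clock: 43.3
tcp_pos: [0.6284, -0.2785, 0.0786]
orientation: [180.0, -0.0, 3.1]
contact_force: [-1.3, 1.9, 2.8]
grip_width: 0.0211
grip_force: 55.0
```

Call:
{"method": "jog_arm", "body": {
  "rows": [
    [[0, 0, 0, 0, 0, 0], [0, 0, 0, 0, 0, 0], [0, 0, 0, 0, 0, 0], [0, 0, -0.2, 0, 0, 0], [0, 0, -0.5, 0, 0, 0], [0, 0, -0.8, 0, 0, 0], [0, -0.4, -0.9, 0, 0, 0], [0, -0.8, -0.4, 0, 0, 0], [-0.2, -0.9, 0, 0, 0, 0], [-0.2, -0.9, 0, 0, 0, 0]]
  ],
  "grip": 0.3
}}

```text
clock: 44.55
tcp_pos: [0.6003, -0.1287, 0.219]
orientation: [180.0, -0.1, 3.1]
contact_force: [0.7, 1.1, 1.3]
grip_width: 0.0593
grip_force: 0.0
```

Call:
{"method": "jog_arm", "body": {
  "rows": [
    [[-0.2, -0.9, 0, 0, 0, 0], [-0.2, -0.9, 0, 0, 0, 0], [-0.2, -0.9, 0, 0, 0, 0], [-0.2, -0.9, 0, 0, 0, 0], [0, -0.9, 0, 0, 0, 0], [0, -0.9, 0, 0, 0, 0], [0, -0.7, 0, 0, 0, 0], [0, -0.3, 0, 0, 0, 0], [0, -0.1, 0, 0, 0, 0], [0, 0, 0, 0, 0, 0]]
  ]
}}

```text
clock: 45.8
tcp_pos: [0.543, 0.1918, 0.2179]
orientation: [180.0, -0.0, 3.1]
contact_force: [0.0, 0.1, -0.1]
grip_width: 0.059
grip_force: 0.0
```

```bash
python3 - <<'E'
from h import *
print(tool()[:2]); go([.5402,.2078,.0721],3.1)
E
```

```text
(array([0.54303816, 0.19175821, 0.21786035]), array([ 1.79961237e+02, -6.65050064e-03,  3.05440750e+00]))
shift units [-0.04 -0.33  2.91] turn units about z -0.01
```

Call:
{"method": "jog_arm", "body": {
  "rows": [
    [[-0.04, -0.31, 0.3, 0, 0, 0], [0, 0, 0.6, 0, 0, 0], [0, 0, 0.7, 0, 0, 0], [0, 0, 0.6, 0, 0, 0], [0, 0, 0.4, 0, 0, 0], [0, 0, 0.2, 0, 0, 0], [0, 0, 0.1, 0, 0, 0], [0, 0, 0, 0, 0, 0], [0, 0, 0, 0, 0, 0]]
  ]
}}

```text
clock: 46.92
tcp_pos: [0.5406, 0.2081, 0.0735]
orientation: [-180.0, -0.1, 3.1]
contact_force: [0.5, -1.0, 0.3]
grip_width: 0.0592
grip_force: 0.0
```

Call:
{"method": "jog_arm", "body": {
  "rows": [
    [[0, 0, 0.015, 0, 0, 0], [0, 0, 0, 0, 0, 0], [0, 0, 0, 0, 0, 0], [0, 0, 0, 0, 0, 0], [0, 0, 0, 0, 0, 0], [0, 0, 0, 0, 0, 0]]
  ],
  "grip": -1
}}

```text
clock: 47.68
tcp_pos: [0.5401, 0.2079, 0.072]
orientation: [180.0, -0.0, 3.1]
contact_force: [-0.4, -0.7, 0.4]
grip_width: 0.021
grip_force: 55.0
```

Call:
{"method": "jog_arm", "body": {
  "rows": [
    [[0, 0, -0.2, 0, 0, 0], [0, 0, -0.4, 0, 0, 0], [0, 0, -0.6, 0, 0, 0], [0, 0, -0.6, 0, 0, 0], [0, 0, -0.5, 0, 0, 0], [0, 0.25, -0.3, 0, 0, 0], [0.1, 0.5, 0, 0, 0, 0], [0.16, 0.8, 0, 0, 0, 0], [0.2, 0.9, 0, 0, 0, 0], [0.2, 0.9, 0, 0, 0, 0]]
  ]
}}

```text
clock: 48.92
tcp_pos: [0.5815, 0.0403, 0.2013]
orientation: [180.0, 0.1, 3.1]
contact_force: [0.0, 0.6, -4.4]
grip_width: 0.0212
grip_force: 55.0
```

Call:
{"method": "jog_arm", "body": {
  "rows": [
    [[0.2, 0.9, 0, 0, 0, 0], [0.2, 0.9, 0, 0, 0, 0], [0.1, 0.8, 0, 0, 0, 0], [0.1, 0.6, 0, 0, 0, 0], [0, 0.4, 0, 0, 0, 0], [0, 0.2, 0, 0, 0, 0], [0, 0, 0, 0, 0, 0], [0, 0, 0, 0, 0, 0]]
  ]
}}

```text
clock: 49.92
tcp_pos: [0.622, -0.1446, 0.2021]
orientation: [-180.0, 0.0, 3.1]
contact_force: [-0.5, 0.3, -4.4]
grip_width: 0.021
grip_force: 55.0
```

```bash
python3 - <<'E'
from h import *
print(tool()[:2]); go([.6222,-.1457,.0801],3.1)
E
```

```text
(array([ 0.62201129, -0.14459086,  0.20207933]), array([-1.79962529e+02,  1.33714695e-02,  3.13705412e+00]))
shift units [0.   0.02 2.44] turn units about z 0.0
```

Call:
{"method": "jog_arm", "body": {
  "rows": [
    [[0, 0, 0.3, 0, 0, 0], [0, 0, 0.5, 0, 0, 0], [0, 0, 0.5, 0, 0, 0], [0, 0, 0.4, 0, 0, 0], [0, 0, 0.3, 0, 0, 0], [0, 0, 0.2, 0, 0, 0], [0, 0, 0.12, 0, 0, 0], [0, 0, 0.06, 0, 0, 0], [0, 0, 0.03, 0, 0, 0], [0, 0, 0.015, 0, 0, 0]]
  ]
}}

```text
clock: 51.18
tcp_pos: [0.6225, -0.1458, 0.0812]
orientation: [180.0, -0.0, 3.1]
contact_force: [0.5, -1.0, -4.2]
grip_width: 0.0208
grip_force: 55.0
```

Call:
{"method": "jog_arm", "body": {
  "rows": [
    [[0, 0, 0.01, 0, 0, 0], [0, 0, 0, 0, 0, 0], [0, 0, 0, 0, 0, 0]]
  ]
}}

```text
clock: 51.55
tcp_pos: [0.6223, -0.1457, 0.0804]
orientation: [180.0, -0.0, 3.1]
contact_force: [0.3, -0.5, -4.4]
grip_width: 0.021
grip_force: 55.0
```

Call:
{"method": "jog_arm", "body": {
  "rows": [
    [[0, 0, 0.01, 0, 0, 0], [0, 0, 0.01, 0, 0, 0], [0, 0, 0.01, 0, 0, 0], [0, 0, 0, 0, 0, 0], [0, 0, 0, 0, 0, 0]]
  ]
}}

```text
clock: 52.18
tcp_pos: [0.6222, -0.1457, 0.0791]
orientation: [180.0, -0.0, 3.1]
contact_force: [-1.6, -0.9, -0.4]
grip_width: 0.0211
grip_force: 55.0
```

Call:
{"method": "jog_arm", "body": {
  "rows": [
    [[0, 0, 0, 0, 0, 0], [0, 0, 0, 0, 0, 0], [0, 0, 0, 0, 0, 0], [0, 0, -0.2, 0, 0, 0], [0, 0, -0.5, 0, 0, 0], [0, 0, -0.8, 0, 0, 0], [0, -0.4, -0.9, 0, 0, 0], [0, -0.8, -0.4, 0, 0, 0], [-0.2, -0.9, 0, 0, 0, 0], [-0.2, -0.9, 0, 0, 0, 0]]
  ],
  "grip": 0.3
}}

```text
clock: 53.42
tcp_pos: [0.5941, 0.0042, 0.22]
orientation: [180.0, -0.1, 3.1]
contact_force: [-0.4, 0.9, -0.3]
grip_width: 0.0592
grip_force: 0.0
```

Call:
{"method": "jog_arm", "body": {
  "rows": [
    [[-0.2, -0.9, 0, 0, 0, 0], [-0.2, -0.9, 0, 0, 0, 0], [-0.2, -0.9, 0, 0, 0, 0], [-0.2, -0.9, 0, 0, 0, 0], [-0.1, -0.9, 0, 0, 0, 0], [0, -0.7, 0, 0, 0, 0], [0, -0.4, 0, 0, 0, 0], [0, -0.2, 0, 0, 0, 0], [0, 0, 0, 0, 0, 0], [0, 0, 0, 0, 0, 0]]
  ]
}}

```text
clock: 54.68
tcp_pos: [0.5338, 0.2891, 0.2188]
orientation: [180.0, 0.0, 3.0]
contact_force: [0.3, 0.2, -0.3]
grip_width: 0.0591
grip_force: 0.0
```

```bash
python3 - <<'E'
from h import *
print(tool()[:2]); go([.5313,.2882,.0729],3.1)
E
```

```text
(array([0.53384201, 0.28911593, 0.2187796 ]), array([1.79962362e+02, 6.49214517e-03, 3.01896995e+00]))
shift units [-0.05  0.01  2.92] turn units about z -0.01
```

Call:
{"method": "jog_arm", "body": {
  "rows": [
    [[-0.05, 0.01, 0.3, 0, 0, 0], [0, 0, 0.6, 0, 0, 0], [0, 0, 0.7, 0, 0, 0], [0, 0, 0.6, 0, 0, 0], [0, 0, 0.4, 0, 0, 0], [0, 0, 0.2, 0, 0, 0], [0, 0, 0.11, 0, 0, 0], [0, 0, 0, 0, 0, 0], [0, 0, 0, 0, 0, 0]]
  ]
}}

```text
clock: 55.8
tcp_pos: [0.5317, 0.2898, 0.0741]
orientation: [-180.0, -0.1, 3.1]
contact_force: [-0.8, -0.7, -0.3]
grip_width: 0.0593
grip_force: 0.0
```

Call:
{"method": "jog_arm", "body": {
  "rows": [
    [[0, 0.03, 0.015, 0, 0, 0], [0, 0, 0, 0, 0, 0], [0, 0, 0, 0, 0, 0]]
  ]
}}

```text
clock: 56.18
tcp_pos: [0.5313, 0.288, 0.0726]
orientation: [-180.0, -0.0, 3.1]
contact_force: [0.4, 0.2, -0.1]
grip_width: 0.059
grip_force: 0.0
```

Call:
{"method": "jog_arm", "body": {
  "rows": [
    [[0, 0, 0, 0, 0, 0], [0, 0, 0, 0, 0, 0], [0, 0, 0, 0, 0, 0], [0, 0, 0, 0, 0, 0], [0, 0, 0, 0, 0, 0], [0, 0, 0, 0, 0, 0]]
  ],
  "grip": -1
}}

```text
clock: 56.92
tcp_pos: [0.5313, 0.2881, 0.0725]
orientation: [180.0, -0.0, 3.1]
contact_force: [0.4, 0.7, 0.0]
grip_width: 0.0209
grip_force: 55.0
```

Call:
{"method": "jog_arm", "body": {
  "rows": [
    [[0, 0, -0.2, 0, 0, 0], [0, 0, -0.4, 0, 0, 0], [0, 0, -0.6, 0, 0, 0], [0, 0, -0.6, 0, 0, 0], [0, 0, -0.5, 0, 0, 0], [0, 0.3, -0.3, 0, 0, 0], [0, 0.5, 0, 0, 0, 0], [0, 0.8, 0, 0, 0, 0], [0, 0.9, 0, 0, 0, 0], [0, 0.9, 0, 0, 0, 0]]
  ]
}}

```text
clock: 58.18
tcp_pos: [0.5395, 0.1158, 0.2019]
orientation: [179.9, 0.1, 3.1]
contact_force: [1.2, 0.3, -4.0]
grip_width: 0.0211
grip_force: 55.0
```

Call:
{"method": "jog_arm", "body": {
  "rows": [
    [[0, 0.9, 0, 0, 0, 0], [0, 0.9, 0, 0, 0, 0], [0, 0.9, 0, 0, 0, 0], [0, 0.9, 0, 0, 0, 0], [0, 0.9, 0, 0, 0, 0], [0, 0.8, 0, 0, 0, 0], [0, 0.7, 0, 0, 0, 0], [0, 0.4, 0, 0, 0, 0], [0, 0.2, 0, 0, 0, 0], [0, 0.1, 0, 0, 0, 0]]
  ]
}}

```text
clock: 59.42
tcp_pos: [0.5582, -0.216, 0.2023]
orientation: [-180.0, 0.0, 3.1]
contact_force: [-0.1, 0.2, -4.8]
grip_width: 0.021
grip_force: 55.0
```

Call:
{"method": "jog_arm", "body": {
  "rows": [
    [[0, 0, 0, 0, 0, 0], [0, 0, 0, 0, 0, 0]]
  ]
}}

```text
clock: 59.68
tcp_pos: [0.5584, -0.2153, 0.2026]
orientation: [-180.0, 0.0, 3.1]
contact_force: [-1.0, 0.5, -5.2]
grip_width: 0.0213
grip_force: 55.0
```

```bash
python3 - <<'E'
from h import *
print(tool()[:2]); go([.5604,-.2159,.0809],3.1)
E
```

```text
(array([ 0.55843283, -0.21528595,  0.20259567]), array([-1.79979629e+02,  4.14339190e-03,  3.14032442e+00]))
shift units [0.04 0.02 2.43] turn units about z 0.0
```

Call:
{"method": "jog_arm", "body": {
  "rows": [
    [[0.03, 0, 0.3, 0, 0, 0], [0, 0, 0.5, 0, 0, 0], [0, 0, 0.5, 0, 0, 0], [0, 0, 0.4, 0, 0, 0], [0, 0, 0.3, 0, 0, 0], [0, 0, 0.2, 0, 0, 0], [0, 0, 0.12, 0, 0, 0], [0, 0, 0.06, 0, 0, 0], [0, 0, 0.03, 0, 0, 0], [0, 0, 0, 0, 0, 0]]
  ]
}}

```text
clock: 60.92
tcp_pos: [0.5601, -0.2162, 0.0824]
orientation: [180.0, -0.0, 3.1]
contact_force: [1.1, -0.4, -5.0]
grip_width: 0.0214
grip_force: 55.0
```

Call:
{"method": "jog_arm", "body": {
  "rows": [
    [[0, 0, 0.01, 0, 0, 0], [0, 0, 0.01, 0, 0, 0], [0, 0, 0, 0, 0, 0], [0, 0, 0, 0, 0, 0]]
  ]
}}

```text
clock: 61.42
tcp_pos: [0.5599, -0.2161, 0.0811]
orientation: [180.0, -0.0, 3.1]
contact_force: [-0.6, 1.0, -4.2]
grip_width: 0.021
grip_force: 55.0
```

Call:
{"method": "jog_arm", "body": {
  "rows": [
    [[0.01, 0, 0.01, 0, 0, 0], [0, 0, 0.01, 0, 0, 0], [0, 0, 0.01, 0, 0, 0], [0, 0, 0, 0, 0, 0], [0, 0, 0, 0, 0, 0]]
  ]
}}

```text
clock: 62.05
tcp_pos: [0.5604, -0.2161, 0.0795]
orientation: [180.0, 0.0, 3.1]
contact_force: [-0.1, -0.1, -4.8]
grip_width: 0.0208
grip_force: 55.0
```

Call:
{"method": "jog_arm", "body": {
  "rows": [
    [[0, 0, 0.01, 0, 0, 0], [0, 0, 0, 0, 0, 0], [0, 0, 0, 0, 0, 0]]
  ]
}}

```text
clock: 62.42
tcp_pos: [0.5605, -0.2161, 0.0794]
orientation: [180.0, -0.0, 3.1]
contact_force: [-1.5, 1.2, 0.2]
grip_width: 0.0212
grip_force: 55.0
```

Blue is down. I'll release it, retract and check.

Call:
{"method": "jog_arm", "body": {
  "rows": [
    [[0, 0, 0, 0, 0, 0], [0, 0, 0, 0, 0, 0], [0, 0, 0, 0, 0, 0], [0, 0, -0.2, 0, 0, 0], [0, 0, -0.5, 0, 0, 0], [0, 0, -0.8, 0, 0, 0], [0, 0, -0.9, 0, 0, 0], [0, 0, -0.9, 0, 0, 0], [-0.2, 0, -0.3, 0, 0, 0], [-0.2, -0.3, 0, 0, 0, 0]]
  ],
  "grip": 0.3
}}

```text
clock: 63.68
tcp_pos: [0.5389, -0.2023, 0.2594]
orientation: [180.0, -0.1, 3.0]
contact_force: [-0.0, 0.8, -0.2]
grip_width: 0.0594
grip_force: 0.0
```

Call:
{"method": "jog_arm", "body": {
  "rows": [
    [[0, -0.6, 0, 0, 0, 0], [0.2, -0.6, 0, 0, 0, 0], [0.2, -0.2, 0, 0, 0, 0], [0, 0, 0, 0, 0, 0], [0, 0, 0, 0, 0, 0]]
  ]
}}

```text
clock: 64.3
tcp_pos: [0.5555, -0.1318, 0.2584]
orientation: [180.0, 0.1, 3.1]
contact_force: [-0.5, -0.3, -0.2]
grip_width: 0.0593
grip_force: 0.0
```

```bash
python3 - <<'E'
from h import *
c,im=look("wrist","w9"); print(tool()[:2])
cv2.imwrite('pics/w9c.png',cv2.resize(im[70:250,100:400],None,fx=2.6,fy=2.6,interpolation=cv2.INTER_CUBIC))
E
```

```text
(array([ 0.55548778, -0.13198025,  0.25853381]), array([1.79987246e+02, 5.96490982e-02, 3.03538007e+00]))
```

View pics/w9c.png

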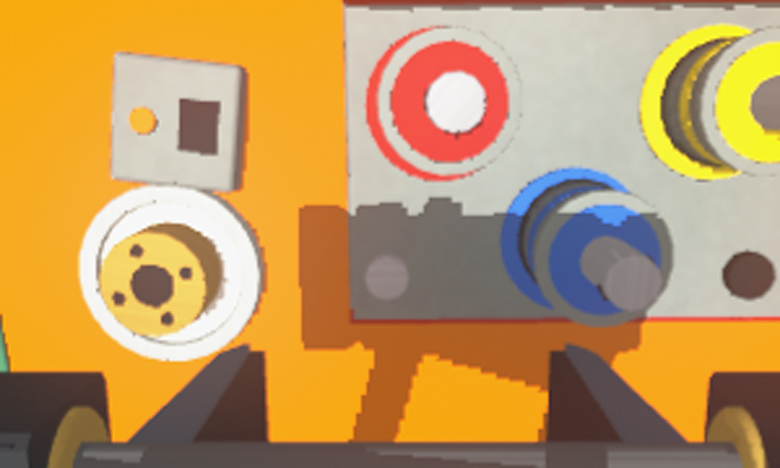

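All drums stand upright on their own pads and the hub is in the cup. In the crop, the red ring is centred at (449,101.5), blue at about (605,261) and the hub at (153,283).

```bash
python3 - <<'E'
from h import *
c=cam("wrist"); p=lambda x,y:[[100+x/2.6,70+y/2.6]]
print('red',cast(c,p(449,101.5),.071),'pad .6212,-.1442'); print('blue',cast(c,p(605,261),.071),'pad .5593 -.2141')
print('hub',cast(c,p(153,283),.046),'seat',cast(c,p(170,273),.016))
im=cv2.imread('pics/w9.png')
E
```

```text
red [[ 0.62168722 -0.14612878  0.071     ]] pad .6212,-.1442
blue [[ 0.55912388 -0.21708343  0.071     ]] pad .5593 -.2141
hub [[ 0.53355617 -0.01662911  0.046     ]] seat [[ 0.53224484 -0.01637949  0.016     ]]
```

```bash
python3 -c "
from bench import arm
print(arm.hand_in())"
```

```text
the job is handed in; nothing more can be done
None
```

I handed the job in at about 64 s of robot time: the hub is flat in the tester seat and all three drums stand upright on their own colour pads, within about 3 mm of centre by camera for red and blue, with yellow set back at its pick-up pose.

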